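Hang the chip basket and hold the sander's dead-man lever level

ROBOT

A 6-joint arm with a two-finger parallel gripper is mounted at the origin on the work surface. World frame = base frame: x ahead of the robot, y to its left, z up, the work surface at z = 0. Lengths are in m, angles in rad, forces in N, time in s.
With the tool pointing down it reaches from about 0.275 to 0.75 m from the base axis. Payload 10.2 kg.
Tool frame: the origin (TCP) lies at the very end of the fingers, on their centre line; the grasp point (between the pads) lies 19 mm behind it; z points along the fingers, y is the line along which they close (so a half turn about z gives the same grasp; the last joint's range is limited). The gripper opens to 88 mm and grips with 3 to 60 N. Pads are 18 mm wide; open, the fingers measure 123 mm over their backs; the gripper's body (75 mm by 187 mm) begins 45 mm behind the grasp point.
Start: joints at [0.897, 0.313, 1.498, -0, 1.331, -0.223], TCP at [0.229, 0.473, 0.239] pointing down, gripper open.
Joint ranges: [-2.94, 2.94], [-0.97, 2.17], [0.19, 2.56], [-1.23, 4.37], [0.02, 3.11], [-2.88, 2.88]. Speed limits (rad/s): [2.39, 2.39, 3.01, 3.14, 3.14, 3.14].

INTERFACE

Orientations are given as a unit quaternion [w, x, y, z].
In Python, from workcell import manip, eyes gives the robot as it stands.
- The arm moves only by the tool shift_gripper, called by a JSON object that holds its "name" and its "arguments", one argument or row to a line. Schema: {"type":"object","properties":{"deltas":{"type":"array","items":{"type":"object","properties":{"trans":{"type":"array","items":{"type":"number"},"minItems":3,"maxItems":3},"turn_vec":{"type":"array","items":{"type":"number"},"minItems":3,"maxItems":3}},"additionalProperties":false},"minItems":1,"maxItems":5},"jaw":{"type":"number"},"force":{"type":"number"},"only":{"type":"string"},"quiet":{"type":"boolean"},"lines":{"type":"string"}},"required":["deltas"],"additionalProperties":false}. deltas is a list of rows, 1 to 5 of them, each an object with the fields trans (a list: dx, dy, dz in parts of the range, where 1.0 means 0.25 m), turn_vec (a list: a rotation vector rx, ry, rz in fractions of the full range, 1 being pi rad); a field left out counts as zero; each row shifts and turns the commanded pose from where the row before left it, along the tool's axes as they then stand; what a row does not reach is not made up. A row lasts 1/12 s, in which the tool goes at most 0.0417 m and 0.125 rad, less where a joint would pass 70% of its speed; a pose out of reach is approached as far as the arm can. jaw is the finger opening in m, set as the call begins (left out keeps the last). The fingers move at their own pace and stop on an object; force is the grip in N (left out, the last holds). Time passes only in rows, so rows that do not move let the fingers close. The tool returns the time, the measured TCP pose, the force, the opening and the grip force at its end. only (a regular expression) keeps the lines of the reply that match it, lines (a string "A,B") keeps lines A to B, and quiet returns only ok. No shift or turn number may pass 1 either way. Input that does not fit is refused with a message, and nothing moves.
- manip.get_obs(): the state, without advancing time (a new reading comes with each control period).
- eyes.get_image(name): name is "scene" or "top" or "wrist"; returns the picture (480x640x3 uint8, red, green, blue); there is no depth.
- eyes.camera_model(name): a dict with "K" (3x3 intrinsics, pixels), "R" (3x3) and "t" (3): a world point X has camera coordinates R X + t; the wrist camera has in their place "mount" (4x4, takes a point from camera to tool coordinates, whose origin is the TCP and whose axes are the flange's). Camera axes: x right, y down, z forward; pixel columns grow to the right and rows downward; lengths in m; the calibration is good to about 2 mm. A picture is of the moment at which its call begins: read the wrist's pose just before it. camera_model takes no time and is no camera call.
- manip.finish_job(): hands the job in; it is judged then, once.
The state is a dict: "t": time; "qpos": joint angles; "dq": joint speeds; "tau": joint torques, N m; "tool_pos": TCP position; "ee_rot": TCP orientation; "wrist_force": force on the tool from outside, world axes, zero at the start; "moment": the same for the moment, N m; "grip_width": finger opening in m; "grasp_force": force on a finger pad.
Only numpy, scipy, OpenCV 4.12 (cv2) and the standard library are available. Lean on these libraries where they do the work, as an engineer would, in place of code of your own. Each camera call takes 0.05 s, during which the arm holds its last target. There are 200 camera calls.

TASK

Hang the chip basket by its handle bar on both hooks at the front of the drum sander, centred between them, and let go of it. Then press the spring-loaded dead-man lever down from above until it is level, its run position, never pushing it through to its lower stop, and keep it held level: the program finishes while still holding it. Leave everything else on the bench where it stands.

Things in the scene. Friction and masses are not known exactly. Their poses are not given: they have to be found in the camera images.
- basket: Empty open plywood chip basket, about 90 (x) x 172 (y) x 58 mm tall, 0.2 to 0.36 kg; origin at the centre of its underside, z up. Upright 8 x 22 mm posts at y = +-81 mm reach up to a round wooden handle bar along y. Starts upright on the bench in front of the robot.
- bar (a point): Middle of the basket's handle bar: a round bar 16 mm thick, along the basket's y, 154 mm free between the posts, centre 145 mm above the basket's underside; open above, 79 mm clear below it down to the basket's rim.
- sander: Fixed grey bench drum sander, 220 mm wide, on the left or right side (the stand takes the other). Origin on the bench right below the hook seats; x runs from the hooks into the machine, whose hooked front faces -x, towards the robot, give or take its yaw. Body x = 75 to 275 mm; front part 200 mm tall; behind x = 130 mm the drum rises to 235 mm.
- hook_seat (a point): Where the bar middle lies when hung: midway between two hooks, 173 mm above the bench, axes as the sander. Hooks: 10 mm round bars along x at y = +-50 mm; 20 mm flat seat (underside 155 mm up), upturned tip ending 26 mm in front of this point, top 195 mm up. Bring it from the front, bar over the tips and box under the hooks, then lower; hung, it clears the bench by 28 mm.
- stand: Fixed grey dead-man stand: box 90 x 80 mm, 87 mm tall, two cheeks up to 150 mm. Origin on the bench below the paddle middle; x runs from paddle to box (lever points to -x, towards the robot, give or take its yaw). Lever hinge along y at x = 120 mm, 120 mm above the bench. Two thin index pins beside the lever point level at hinge height.
- paddle (a point): Middle of the upper face of the lever's paddle, 120 mm from the hinge; paddle 60 long x 46 wide x 10 mm thick, black, on a steel arm. 160 mm above the bench at rest, 125 mm when level, about 89 mm at the stop. To be pressed from above.
- deadman (a joint): Spring-loaded dead-man lever (rad): 0 released (sprung up, sloping 0.3 rad above level), 0.3 exactly level (the run position), 0.6 lower stop. It springs back when let go. Pressing at the paddle's middle takes about 4 N to start, 7 N at level and 10 N at the stop.
- mallet: Bystander, to be left alone: dark turned mallet, 68 mm across, 210 mm tall, standing on its head, between the two machines; origin at its underside.
- finial: Bystander, to be left alone: small pale turned finial, 56 mm across, 64 mm tall, at the right front; origin at its underside.
- rosette: Bystander, to be left alone: round carved rosette, 96 mm across, 26 mm thick, at the left front; origin at its underside.
- gouge_a: Bystander, to be left alone: wood gouge lying with its handle (22 mm thick, 100 mm long) towards the robot, about 195 mm overall, left of the mallet; origin at its underside.
- gouge_b: Bystander, to be left alone: the same kind of gouge, right of the mallet; origin at its underside.

How it is judged:
On the way, in this order (a step that is already met when the one before it is completed fails the run):
1. the basket hangs by its bar on the hooks, let go of (x of bar in the frame of hook_seat between -0.022 and 0.022 m and y of bar in the frame of hook_seat between -0.03 and 0.03 m and z of bar in the frame of hook_seat between -0.012 and 0.012 m and angle between basket's own z axis and vertical below 0.2 rad and contact force between basket and sander above 0.8 N and contact force between basket and the fingers below 0.05 N and contact force between basket and the arm below 0.05 N and linear speed of basket below 0.05 m/s), for 0.3 s.
2. the lever is pressed level (value of joint deadman between 0.2 and 0.4 rad and contact force between any of the fingers, the arm and stand above 1.5 N), for 0.3 s.
At the end, for the whole second after the job is handed in: The basket hangs at rest on the hooks, untouched by the robot, upright within 0.2 rad, its bar middle within 22 mm (across the bar), 30 mm (along it), 12 mm (height) of the seat point; the robot presses the lever and holds it within 0.1 rad of level (0.2 to 0.4) through the last second (all of step 1 and all of step 2); the arm keeps its last pose, push and grip.
It fails at once if the lever is pushed through to its lower stop (value of joint deadman above 0.55 rad).
It fails at once if a bystander is pushed out of its place (40 mm) or knocked over (distance of any of mallet, finial, rosette, gouge_a, gouge_b from where it was at the start of the episode above 0.04 m or angle between any of mallet, finial's own z axis and vertical above 0.6 rad).
It also fails if it takes over 56 s, if anything falls off the work surface, if the arm or the gripper's body presses on something with over 40 N, if the wrist force passes 120 N, or if a joint passes its speed limit or range.

## Working session

There is one attempt and no reset: what is moved stays moved. The work goes in short steps, Python scripts to look and compute and a tool call to move; the robot and the scene stay as the last step left them, time stands still between calls to the robot, and variables do not carry over. Pictures are saved under pics/ and viewed, at most 10 in all, crops included, and the job is handed in when it is done.

```bash
mkdir -p pics
```

Run:
```python
from workcell import manip, eyes
import cv2
for n in ["scene","top"]:
    cv2.imwrite(f"pics/{n}0.png",eyes.get_image(n)[...,::-1])
    m=eyes.camera_model(n);print(n,m)
print(eyes.camera_model("wrist"));o=manip.get_obs();print(o)
```

```text
scene {'K': array([[544.42937214,   0.        , 317.82325415],
       [  0.        , 544.42937214, 241.25153177],
       [  0.        ,   0.        ,   1.        ]]), 'R': array([[-0.54981983,  0.83518337, -0.01291882],
       [ 0.67107082,  0.432466  , -0.60219359],
       [-0.49735512, -0.33976742, -0.79824557]]), 't': array([ 0.30025935, -0.29822333,  1.61463971])}
top {'K': array([[585.52578519,   0.        , 313.91324808],
       [  0.        , 585.52578519, 231.05119301],
       [  0.        ,   0.        ,   1.        ]]), 'R': array([[ 0.01816437, -0.99976497,  0.01183445],
       [-0.98594168, -0.01987706, -0.16590328],
       [ 0.16609952, -0.00865455, -0.98607102]]), 't': array([-0.02574289,  0.54222786,  1.1235529 ])}
{'K': array([[362.37828046,   0.        , 310.25868094],
       [  0.        , 362.37828046, 239.07500039],
       [  0.        ,   0.        ,   1.        ]]), 'mount': array([[-7.52911558e-06, -9.60079259e-01, -2.79728112e-01,
         7.34149392e-02],
       [ 9.99999807e-01,  1.66396315e-04, -5.98019141e-04,
         8.57895543e-04],
       [ 6.20691501e
[... 154 characters left out ...]
t': 0.1, 'qpos': array([ 8.96619651e-01,  3.13389880e-01,  1.49832348e+00, -1.87742507e-05,
        1.33100432e+00, -2.23390240e-01]), 'dq': array([ 6.60145861e-05, -1.99421775e-03, -4.04746560e-03,  2.22883236e-04,
       -4.51997562e-04,  3.47463057e-04]), 'tau': array([ 2.85324786e-03, -4.02807498e+01, -2.52642202e+01,  6.95620780e-02,
        3.42676858e-02, -2.15208195e-05]), 'tool_pos': array([0.22860491, 0.47238195, 0.2382346 ]), 'ee_rot': array([-2.35843980e-04,  2.23487438e-01,  9.74706647e-01, -5.10768343e-04]), 'wrist_force': array([0.72773549, 0.49704646, 0.34204818]), 'moment': array([ 0.01746646,  0.0268413 , -0.0054764 ]), 'grasp_force': 0.0, 'grip_width': 0.08831969875553658}
```

View pics/top0.png

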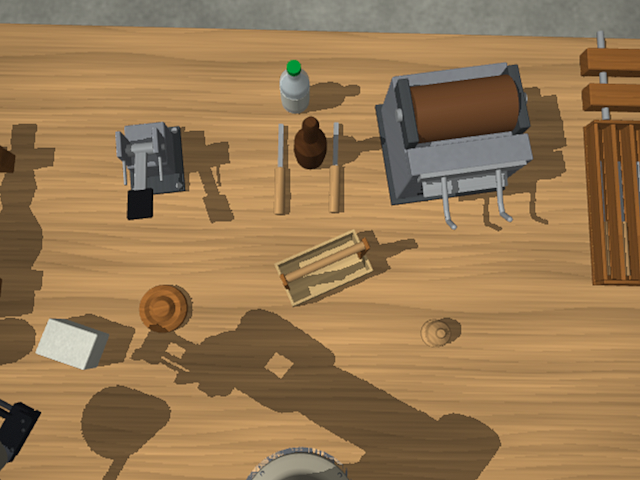

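View pics/scene0.png

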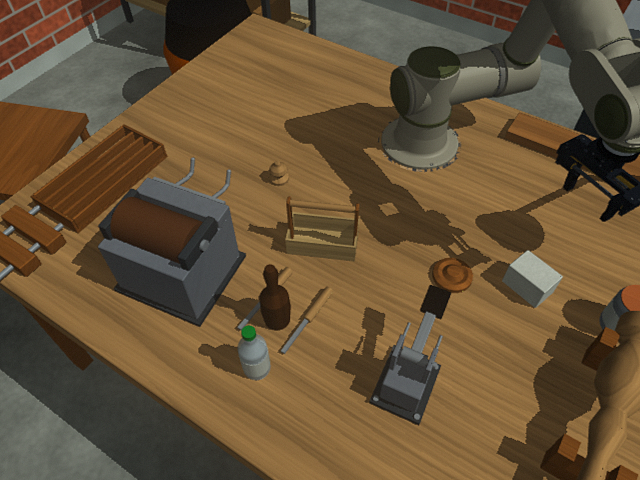

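The top view shows the basket bar running from about (284,281) to (365,246), hook tips near (452,226) and (508,218), and the paddle near (140,204). The scene view shows the tips near (193,160) and (228,173). I'll zoom in to get better pixel positions.

Run:
```python
import cv2,numpy as np
t=cv2.imread("pics/top0.png");s=cv2.imread("pics/scene0.png")
def c(im,x,y,w=100,h=75):return cv2.resize(im[y:y+h,x:x+w],(400,300),interpolation=cv2.INTER_CUBIC)
o=np.vstack([np.hstack([c(t,275,225),c(t,430,160)]),np.hstack([c(t,100,150),c(s,160,145)])])
cv2.imwrite("pics/crop0.png",o)
```

```text
(no output)
```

View pics/crop0.png

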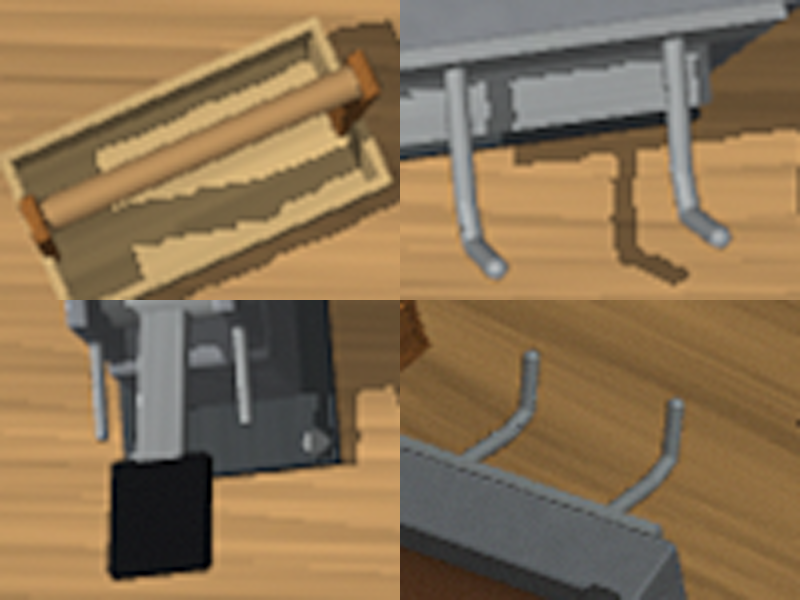

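Create h.py:
```python
from workcell import manip, eyes
import numpy as np, cv2
from scipy.spatial.transform import Rotation as R
def ray(n,uv):
    m=eyes.camera_model(n);d=m["R"].T@np.linalg.solve(m["K"],[*uv,1]);return -m["R"].T@m["t"],d
def onz(n,uv,z):
    c,d=ray(n,uv);return c+d*(z-c[2])/d[2]
def tri(a,b):
    c1,d1=ray("top",a);c2,d2=ray("scene",b)
    A=np.c_[d1,-d2];s=np.linalg.lstsq(A,c2-c1,rcond=None)[0]
    p,q=c1+d1*s[0],c2+d2*s[1];return (p+q)/2,np.linalg.norm(p-q)
def pose():
    o=manip.get_obs();w=o["ee_rot"];return o["tool_pos"],R.from_quat([*w[1:],w[0]]),o
```

Run:
```python
from h import *
np.set_printoptions(precision=4,suppress=True)
a,b=onz("top",(286.25,277.5),.145),onz("top",(363,245.75),.145)
print("bar",a,b,(a+b)/2,np.linalg.norm(a-b),np.arctan2(*(a-b)[[1,0]]))
for n,t,s in [("tipL",(454.25,227),(229.25,171)),("tipR",(510.25,219.25),(193,158.5)),("bendL",(447.5,219.5),(227,185)),("bendR",(502.5,213),(192.5,172))]: print(n,*tri(t,s),onz("top",t,.193 if "tip" in n else .16))
p=[onz("top",c,z) for c,z in [((127.5,190.75),.151),((153,188.75),.151),((153,216.75),.169),((128,219.5),.169)]]
print(np.array(p),np.mean(p,0))
_,r,o=pose();print(r.as_matrix())
```

```text
bar [0.4401 0.0337 0.145 ] [ 0.5006 -0.1042  0.145 ] [ 0.4703 -0.0352  0.145 ] 0.15060761872914763 1.9836625391859868
tipL [ 0.5306 -0.26    0.1863] 0.0020950637275208707 [ 0.5299 -0.2592  0.193 ]
tipR [ 0.5462 -0.359   0.188 ] 0.0016834825615770544 [ 0.5457 -0.358   0.193 ]
bendL [ 0.5497 -0.2559  0.1572] 0.0008230717175545505 [ 0.5494 -0.2556  0.16  ]
bendR [ 0.5628 -0.3548  0.1586] 0.003402307541292804 [ 0.5634 -0.3559  0.16  ]
[[0.5927 0.3276 0.151 ]
 [0.5974 0.2814 0.151 ]
 [0.5419 0.2732 0.169 ]
 [0.536  0.3173 0.169 ]] [0.567  0.2999 0.16  ]
[[-0.9001  0.4357 -0.0007]
 [ 0.4357  0.9001 -0.0009]
 [ 0.0002 -0.0011 -1.    ]]
```

Units first: shifts go in shares of 0.25 m and turns go in shares of pi rad. So 0.125 rad / 3.1416 = 0.0398.

{"name": "shift_gripper", "arguments": {
  "deltas": [
    {"turn_vec": [0, 0, 0.0398]},
    {"turn_vec": [0, 0, 0.0398]},
    {"turn_vec": [0, 0, 0.0398]},
    {"turn_vec": [0, 0, 0.0398]},
    {"turn_vec": [0, 0, 0.0398]}
  ],
  "jaw": 0.088
}}

```text
t: 0.52
tool_pos: [0.2286, 0.4724, 0.2384]
ee_rot: [-0.0, 0.515, 0.857, -0.0]
wrist_force: [0.8, 0.5, -0.7]
grip_width: 0.088
grasp_force: 0.0
```

{"name": "shift_gripper", "arguments": {
  "deltas": [
    {"turn_vec": [0, 0, 0.0261]},
    {"trans": [-0.16, 0.0052, 0]},
    {"trans": [-0.16, 0.0052, 0]},
    {"trans": [-0.16, 0.0052, 0]},
    {"trans": [-0.16, 0.0052, 0]}
  ]
}}

```text
t: 0.93
tool_pos: [0.2978, 0.3265, 0.2384]
ee_rot: [-0.0, 0.547, 0.837, -0.0]
wrist_force: [1.7, 0.4, 0.1]
grip_width: 0.0883
grasp_force: 0.0
```

{"name": "shift_gripper", "arguments": {
  "deltas": [
    {"trans": [-0.16, 0.0052, 0]},
    {"trans": [-0.16, 0.0052, 0]},
    {"trans": [-0.16, 0.0052, 0]},
    {"trans": [-0.16, 0.0052, 0]},
    {"trans": [-0.16, 0.0052, 0]}
  ]
}}

```text
t: 1.35
tool_pos: [0.3842, 0.1456, 0.2387]
ee_rot: [-0.0, 0.547, 0.837, 0.0]
wrist_force: [0.8, -0.1, -0.4]
grip_width: 0.0882
grasp_force: 0.0
```

{"name": "shift_gripper", "arguments": {
  "deltas": [
    {"trans": [-0.16, 0.0052, 0]},
    {"trans": [-0.16, 0.0052, 0]},
    {"trans": [-0.16, 0.0052, 0]},
    {"trans": [-0.16, 0.0052, 0]},
    {"trans": [-0.16, 0.0052, 0]}
  ]
}}

```text
t: 1.77
tool_pos: [0.4705, -0.0351, 0.2386]
ee_rot: [-0.0, 0.547, 0.837, 0.0]
wrist_force: [-0.3, 0.0, 0.1]
grip_width: 0.0882
grasp_force: 0.0
```

{"name": "shift_gripper", "arguments": {
  "deltas": [
    {},
    {},
    {}
  ]
}}

```text
t: 2.02
tool_pos: [0.4698, -0.0327, 0.2384]
ee_rot: [-0.001, 0.547, 0.837, -0.0]
wrist_force: [-0.5, 0.7, -0.5]
grip_width: 0.0878
grasp_force: 0.0
```

Run:
```python
from h import *
p,r,o=pose();im=eyes.get_image("wrist")[...,::-1].copy();cv2.imwrite("pics/w1.png",im)
print(p,r.as_matrix().round(3),r.inv().apply(np.array([.4703,-.0352,.126])-p),o["t"])
```

```text
[ 0.46980157 -0.03265847  0.23839954] [[-0.401  0.916 -0.001]
 [ 0.916  0.401  0.001]
 [ 0.001 -0.001 -1.   ]] [-0.0026264  -0.00048984  0.11239762] 2.0167
```

View pics/w1.png

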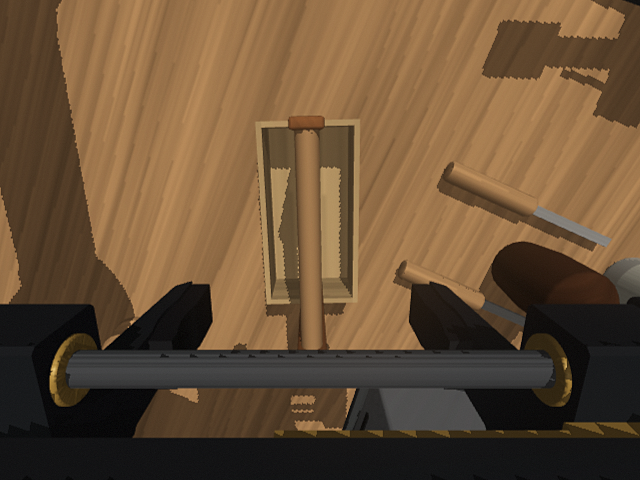

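The bar runs straight from (307,125) to (312,345), centred between the fingers, so I'll descend and grip it.

Converted, 0.028 m / 0.25 = 0.112, -0.0026 m / 0.25 = -0.0104.

{"name": "shift_gripper", "arguments": {
  "deltas": [
    {"trans": [-0.0104, 0, 0.112]},
    {"trans": [0, 0, 0.112]},
    {"trans": [0, 0, 0.112]},
    {"trans": [0, 0, 0.112]},
    {}
  ]
}}

```text
t: 2.48
tool_pos: [0.4686, -0.0335, 0.1229]
ee_rot: [-0.004, 0.546, 0.838, -0.001]
wrist_force: [-0.5, 0.4, -1.4]
grip_width: 0.088
grasp_force: 0.0
```

{"name": "shift_gripper", "arguments": {
  "deltas": [
    {},
    {},
    {},
    {},
    {}
  ],
  "jaw": 0,
  "force": 35
}}

```text
t: 2.9
tool_pos: [0.4716, -0.0355, 0.1277]
ee_rot: [0.001, 0.547, 0.837, 0.0]
wrist_force: [0.2, -1.1, 0.3]
grip_width: 0.0568
grasp_force: 0.0
```

{"name": "shift_gripper", "arguments": {
  "deltas": [
    {},
    {},
    {},
    {},
    {}
  ]
}}

```text
t: 3.32
tool_pos: [0.4712, -0.0355, 0.1267]
ee_rot: [-0.0, 0.547, 0.837, -0.0]
wrist_force: [-0.2, -0.1, 0.6]
grip_width: 0.0235
grasp_force: 0.0
```

{"name": "shift_gripper", "arguments": {
  "deltas": [
    {"trans": [0, 0, -0.04]},
    {"trans": [0, 0, -0.08]},
    {"trans": [0, 0, -0.08]},
    {"trans": [0, 0, -0.08]},
    {"trans": [0, 0, -0.08]}
  ]
}}

```text
t: 3.73
tool_pos: [0.4708, -0.0353, 0.2173]
ee_rot: [-0.001, 0.547, 0.837, -0.0]
wrist_force: [1.1, -0.4, -2.7]
grip_width: 0.0151
grasp_force: 34.9
```

{"name": "shift_gripper", "arguments": {
  "deltas": [
    {"trans": [0, 0, -0.04]},
    {},
    {},
    {}
  ]
}}

```text
t: 4.07
tool_pos: [0.4707, -0.0353, 0.2253]
ee_rot: [-0.001, 0.547, 0.837, -0.0]
wrist_force: [0.1, -0.5, -3.0]
grip_width: 0.0149
grasp_force: 34.9
```

The fingers reached the bar only after the lift began, so the bar may sit low in the pads. I'll check before moving on.

Run:
```python
from h import *
p,r,o=pose();s=eyes.get_image("scene")[...,::-1];t=eyes.get_image("top")[...,::-1]
def px(n,X):
    m=eyes.camera_model(n);c=m["K"]@(m["R"]@X+m["t"]);return c[:2]/c[2]
for z in(0,.019):
  X=p-r.apply([0,0,z]);u=px("scene",X);print(X,u)
x,y=int(u[0])-60,int(u[1])-30
print(x,y)
cv2.imwrite("pics/s2.png",cv2.resize(s[y:y+100,x:x+130],None,fx=5,fy=5,interpolation=cv2.INTER_CUBIC))
```

```text
[ 0.47066963 -0.03529136  0.2253143 ] [321.90430765 181.39997858]
[ 0.47071495 -0.03530644  0.24431424] [321.82740471 175.45012898]
261 145
```

View pics/s2.png

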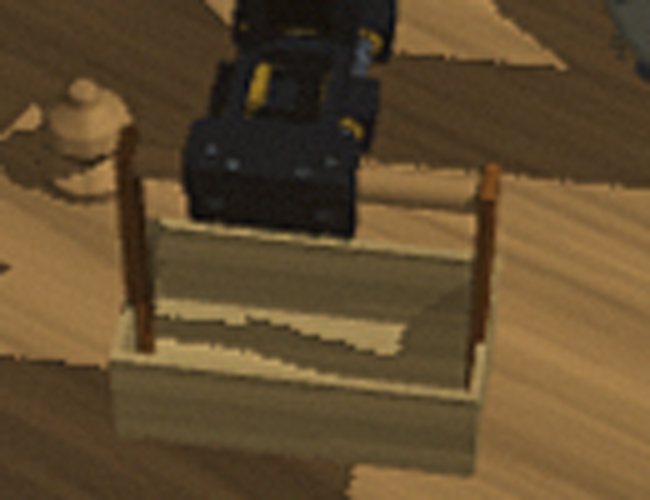

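Run:
```python
from h import *
def px(n,X):
    m=eyes.camera_model(n);c=m["K"]@(m["R"]@X+m["t"]);return c[:2]/c[2]
p,r,o=pose()
for off in(0,.01,.019):
  for d in(-.081,0.04,.081):
    print(off,d,((px("scene",p-r.apply([-d,0,off]))-[261,145])*5).round())
  for d in(-.081,.081):
    print("bottom",((px("scene",p-r.apply([-d,0.045,off-.145]))-[261,145])*5).round(),((px("scene",p-r.apply([-d,-0.045,off-.145]))-[261,145])*5).round())
```

```text
0 -0.081 [126. 161.]
0 0.04 [393. 192.]
0 0.081 [485. 203.]
bottom [162. 298.] [126. 438.]
bottom [483. 337.] [460. 480.]
0.01 -0.081 [125. 146.]
0.01 0.04 [394. 176.]
0.01 0.081 [486. 187.]
bottom [161. 285.] [124. 425.]
bottom [484. 323.] [460. 467.]
0.019 -0.081 [124. 132.]
0.019 0.04 [394. 162.]
0.019 0.081 [487. 173.]
bottom [160. 273.] [123. 413.]
bottom [485. 312.] [461. 456.]
```

The bar sits about 6 mm above the fingertips. It is square and firmly held, so I'll move to the pose in front of the hooks.

Converted, 0.008 m / 0.25 = 0.032, 0.086 rad / 3.1416 = 0.0274.

{"name": "shift_gripper", "arguments": {
  "deltas": [
    {"turn_vec": [0, 0, 0.0274]},
    {"turn_vec": [0, 0, 0.0271]},
    {"turn_vec": [0, 0, 0.0271]},
    {"trans": [0, 0, 0.032]}
  ]
}}

```text
t: 4.5
tool_pos: [0.4716, -0.0355, 0.2188]
ee_rot: [0.001, 0.651, 0.759, 0.0]
wrist_force: [0.8, 0.4, -2.6]
grip_width: 0.0149
grasp_force: 34.9
```

{"name": "shift_gripper", "arguments": {
  "deltas": [
    {"trans": [-0.08, -0.0132, 0]},
    {"trans": [-0.12, -0.0132, 0]},
    {"trans": [-0.12, -0.0132, 0]},
    {"trans": [-0.12, -0.0132, 0]},
    {"trans": [-0.12, -0.0132, 0]}
  ]
}}

```text
t: 4.92
tool_pos: [0.4764, -0.1776, 0.2175]
ee_rot: [-0.001, 0.648, 0.761, -0.0]
wrist_force: [-0.1, 0.4, -2.5]
grip_width: 0.0148
grasp_force: 34.9
```

{"name": "shift_gripper", "arguments": {
  "deltas": [
    {"trans": [-0.12, -0.0132, 0]},
    {"trans": [-0.12, -0.0132, 0]},
    {"trans": [-0.12, -0.0132, 0]},
    {"trans": [-0.12, -0.0132, 0]},
    {"trans": [-0.08, -0.0132, 0]}
  ]
}}

```text
t: 5.33
tool_pos: [0.482, -0.3196, 0.2171]
ee_rot: [-0.001, 0.649, 0.761, -0.0]
wrist_force: [-0.2, 0.2, -2.5]
grip_width: 0.0146
grasp_force: 34.9
```

{"name": "shift_gripper", "arguments": {
  "deltas": [
    {},
    {},
    {}
  ]
}}

```text
t: 5.58
tool_pos: [0.4823, -0.3163, 0.2178]
ee_rot: [-0.001, 0.649, 0.761, 0.0]
wrist_force: [0.9, 1.0, -3.2]
grip_width: 0.0152
grasp_force: 34.9
```

Run:
```python
from h import *
p,r,o=pose();t=eyes.get_image("top")[...,::-1];s=eyes.get_image("scene")[...,::-1]
c=lambda im,x,y:cv2.resize(im[y:y+100,x:x+80],(400,500),interpolation=cv2.INTER_CUBIC)
cv2.imwrite("pics/a3.png",np.hstack([c(t,440,180),c(s,180,120)]))
y=np.array([-.156,.988,0]);x=np.array([.988,.156,0])
S=np.array([.561,-.305,.173]);b=p-r.apply([0,0,.0055]);print(p,b,(b-S)@x,(b-S)@y,r.as_matrix()[:,1],o["wrist_force"],o["grip_width"],r.inv().apply(S-b))
```

```text
[ 0.48226626 -0.31634004  0.21778524] [ 0.482272   -0.31634781  0.22328523] -0.07955352025033573 0.0010699359369361133 [ 9.87439569e-01  1.57995074e-01 -8.08195770e-04] [ 0.91346628  1.01061528 -3.23271798] 0.015208868919129077 [-0.00131169  0.07957268  0.05021895]
```

View pics/a3.png

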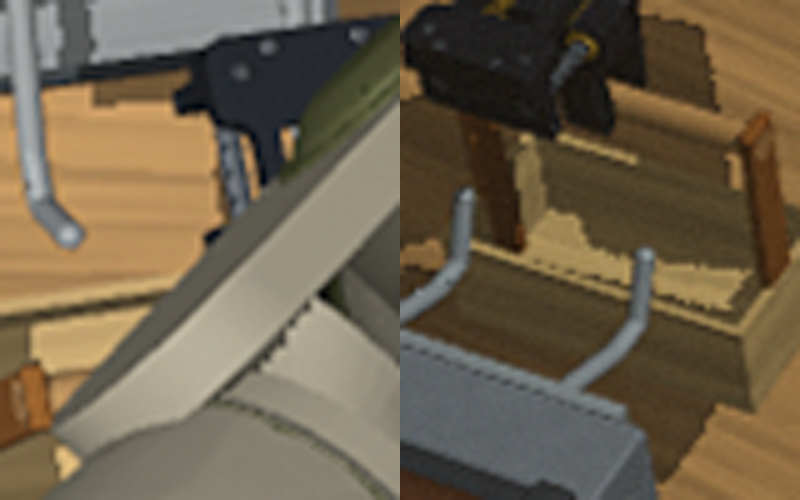

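The tips sit symmetrically in front of the basket, and the bar is higher than they are. Moving forward, then lowering.

Converted, 0.016 m / 0.25 = 0.064, -0.001 m / 0.25 = -0.004.

{"name": "shift_gripper", "arguments": {
  "deltas": [
    {"trans": [-0.004, 0.064, 0]},
    {"trans": [0, 0.064, 0]},
    {"trans": [0, 0.064, 0]},
    {"trans": [0, 0.064, 0]},
    {"trans": [0, 0.064, 0]}
  ]
}}

```text
t: 6.1
tool_pos: [0.5625, -0.3044, 0.2188]
ee_rot: [0.0, 0.649, 0.761, 0.0]
wrist_force: [0.1, -0.5, -3.0]
grip_width: 0.015
grasp_force: 34.9
```

{"name": "shift_gripper", "arguments": {
  "deltas": [
    {},
    {},
    {"trans": [0, 0, 0.048]},
    {"trans": [0, 0, 0.048]},
    {"trans": [0, 0, 0.04]}
  ]
}}

```text
t: 6.52
tool_pos: [0.5608, -0.3054, 0.1842]
ee_rot: [-0.0, 0.649, 0.76, -0.0]
wrist_force: [-0.1, 0.9, -2.6]
grip_width: 0.0148
grasp_force: 34.9
```

{"name": "shift_gripper", "arguments": {
  "deltas": [
    {"trans": [0, 0, 0.02]},
    {"trans": [0, 0, 0.02]},
    {},
    {},
    {}
  ]
}}

```text
t: 6.93
tool_pos: [0.5617, -0.3058, 0.1754]
ee_rot: [0.001, 0.649, 0.76, -0.0]
wrist_force: [-1.3, -0.4, -1.6]
grip_width: 0.0147
grasp_force: 34.9
```

Converted, 0.003 m / 0.25 = 0.012.

{"name": "shift_gripper", "arguments": {
  "deltas": [
    {"trans": [0, 0, 0.012]},
    {},
    {}
  ]
}}

```text
t: 7.18
tool_pos: [0.5616, -0.3056, 0.1717]
ee_rot: [-0.0, 0.649, 0.76, 0.0]
wrist_force: [-0.5, -1.1, -3.4]
grip_width: 0.0147
grasp_force: 34.9
```

{"name": "shift_gripper", "arguments": {
  "deltas": [
    {"trans": [0, 0, 0.012]},
    {},
    {}
  ]
}}

```text
t: 7.43
tool_pos: [0.5616, -0.3056, 0.1686]
ee_rot: [-0.0, 0.649, 0.76, 0.0]
wrist_force: [0.5, -0.2, -2.5]
grip_width: 0.0145
grasp_force: 34.9
```

{"name": "shift_gripper", "arguments": {
  "deltas": [
    {"trans": [0, 0, 0.008]},
    {},
    {}
  ]
}}

```text
t: 7.68
tool_pos: [0.5619, -0.3056, 0.167]
ee_rot: [0.0, 0.649, 0.76, 0.0]
wrist_force: [2.3, -0.4, -1.2]
grip_width: 0.0151
grasp_force: 34.9
```

Converted, 0.0015 m / 0.25 = 0.006.

{"name": "shift_gripper", "arguments": {
  "deltas": [
    {"trans": [0, 0, 0.006]},
    {},
    {}
  ]
}}

```text
t: 7.93
tool_pos: [0.5623, -0.3057, 0.1659]
ee_rot: [0.001, 0.649, 0.76, 0.0]
wrist_force: [4.8, -0.9, 2.2]
grip_width: 0.0151
grasp_force: 34.9
```

{"name": "shift_gripper", "arguments": {
  "deltas": [
    {"trans": [0, 0, 0.004]},
    {},
    {}
  ]
}}

```text
t: 8.18
tool_pos: [0.5625, -0.3057, 0.1655]
ee_rot: [0.002, 0.649, 0.76, 0.001]
wrist_force: [4.8, 1.3, 4.6]
grip_width: 0.015
grasp_force: 35.0
```

Run:
```python
from h import *
s=eyes.get_image("scene")[...,::-1]
cv2.imwrite("pics/s4.png",cv2.resize(s[100:230,140:300],None,fx=4,fy=4,interpolation=cv2.INTER_CUBIC))
```

```text
(no output)
```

View pics/s4.png

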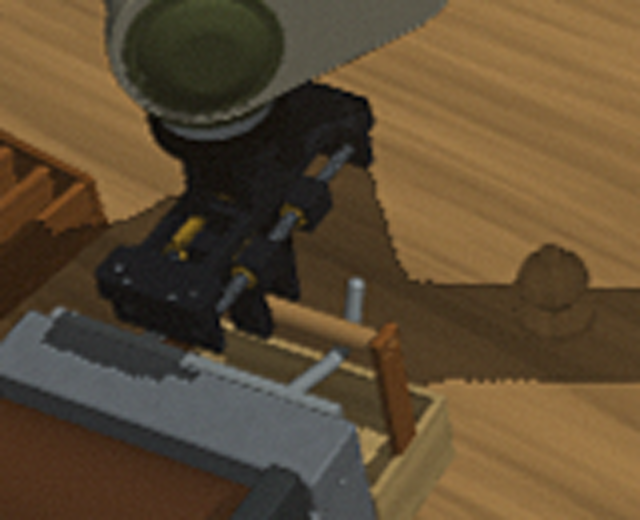

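The bar is over the hooks behind the tips. The +x push suggests it touches the tip slope, so I'll shift it a few mm inward.

Converted, 0.004 m / 0.25 = 0.016, -0.001 m / 0.25 = -0.004.

{"name": "shift_gripper", "arguments": {
  "deltas": [
    {"trans": [0, 0.016, -0.004]},
    {},
    {}
  ]
}}

```text
t: 8.48
tool_pos: [0.5656, -0.305, 0.1652]
ee_rot: [-0.0, 0.649, 0.76, -0.0]
wrist_force: [1.6, 0.9, 1.7]
grip_width: 0.015
grasp_force: 34.9
```

{"name": "shift_gripper", "arguments": {
  "deltas": [
    {"trans": [0, 0.012, 0]},
    {},
    {}
  ]
}}

```text
t: 8.73
tool_pos: [0.5687, -0.3046, 0.1652]
ee_rot: [0.0, 0.649, 0.76, 0.0]
wrist_force: [1.4, -0.3, 0.3]
grip_width: 0.0148
grasp_force: 34.9
```

Converted, 0.002 m / 0.25 = 0.008, 0.001 m / 0.25 = 0.004.

{"name": "shift_gripper", "arguments": {
  "deltas": [
    {"trans": [0, 0.008, 0.004]},
    {},
    {}
  ]
}}

```text
t: 8.98
tool_pos: [0.5701, -0.3046, 0.165]
ee_rot: [-0.0, 0.65, 0.76, -0.001]
wrist_force: [-4.0, 0.2, 6.7]
grip_width: 0.0149
grasp_force: 34.9
```

{"name": "shift_gripper", "arguments": {
  "deltas": [
    {},
    {},
    {},
    {},
    {}
  ],
  "jaw": 0.06
}}

```text
t: 9.4
tool_pos: [0.5704, -0.3041, 0.1639]
ee_rot: [-0.0, 0.649, 0.76, 0.0]
wrist_force: [-0.1, -0.8, -0.3]
grip_width: 0.0461
grasp_force: 0.0
```

{"name": "shift_gripper", "arguments": {
  "deltas": [
    {},
    {},
    {},
    {},
    {}
  ]
}}

```text
t: 9.82
tool_pos: [0.5705, -0.3042, 0.1642]
ee_rot: [0.0, 0.649, 0.76, 0.0]
wrist_force: [0.3, -0.4, 0.6]
grip_width: 0.0597
grasp_force: 0.0
```

Run:
```python
from h import *
s=eyes.get_image("scene")[...,::-1]
cv2.imwrite("pics/s5.png",cv2.resize(s[100:230,140:300],None,fx=4,fy=4,interpolation=cv2.INTER_CUBIC))
```

```text
(no output)
```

View pics/s5.png

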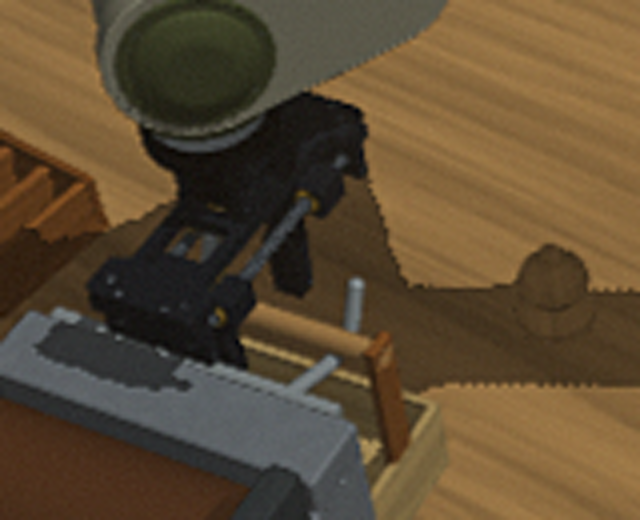

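The basket hangs on both hooks with the fingers clear. Next I'll retreat up, close the fingers and go over to the lever.

Converted, -0.035 m / 0.25 = -0.14, -0.02 m / 0.25 = -0.08.

{"name": "shift_gripper", "arguments": {
  "deltas": [
    {"trans": [0, 0, -0.04]},
    {"trans": [0, 0, -0.08]},
    {"trans": [0, 0, -0.14]},
    {"trans": [0, 0, -0.14]},
    {"trans": [0, 0, -0.14]}
  ]
}}

```text
t: 10.28
tool_pos: [0.5702, -0.304, 0.3018]
ee_rot: [0.0, 0.649, 0.76, 0.0]
wrist_force: [0.5, 0.1, -1.0]
grip_width: 0.06
grasp_force: 0.0
```

{"name": "shift_gripper", "arguments": {
  "deltas": [
    {"trans": [0, 0, -0.12]},
    {"trans": [0.16, 0.024, 0]},
    {"trans": [0.16, 0.024, 0]},
    {"trans": [0.16, 0.024, 0]},
    {"trans": [0.16, 0.024, 0]}
  ],
  "jaw": 0,
  "force": 20
}}

```text
t: 10.7
tool_pos: [0.5687, -0.1408, 0.3302]
ee_rot: [0.0, 0.65, 0.76, 0.0]
wrist_force: [0.8, 0.5, 0.2]
grip_width: 0.0286
grasp_force: 0.0
```

{"name": "shift_gripper", "arguments": {
  "deltas": [
    {"trans": [0.16, 0.024, 0]},
    {"trans": [0.16, 0.024, 0]},
    {"trans": [0.16, 0.024, 0]},
    {"trans": [0.16, 0.024, 0]},
    {"trans": [0.16, 0.024, 0]}
  ]
}}

```text
t: 11.12
tool_pos: [0.567, 0.0617, 0.3303]
ee_rot: [0.001, 0.65, 0.76, 0.0]
wrist_force: [0.8, -0.1, 0.2]
grip_width: 0.0002
grasp_force: 0.0
```

{"name": "shift_gripper", "arguments": {
  "deltas": [
    {"trans": [0.16, 0.024, 0]},
    {"trans": [0.16, 0.024, 0]},
    {"trans": [0.16, 0.024, 0]},
    {"trans": [0.16, 0.024, 0]},
    {"trans": [0.16, 0.024, 0]}
  ]
}}

```text
t: 11.53
tool_pos: [0.5653, 0.264, 0.3303]
ee_rot: [0.0, 0.649, 0.76, 0.0]
wrist_force: [1.3, 0.5, 1.0]
grip_width: 0.0005
grasp_force: 0.0
```

{"name": "shift_gripper", "arguments": {
  "deltas": [
    {},
    {},
    {}
  ]
}}

```text
t: 11.78
tool_pos: [0.5659, 0.2616, 0.3297]
ee_rot: [0.0, 0.649, 0.76, 0.0]
wrist_force: [0.1, 0.3, 0.4]
grip_width: 0.0005
grasp_force: 0.0
```

Run:
```python
from h import *
p,r,o=pose();im=eyes.get_image("wrist")[...,::-1];s=eyes.get_image("scene")[...,::-1];t=eyes.get_image("top")[...,::-1]
c=lambda im,x,y,w,h:cv2.resize(im[y:y+h,x:x+w],(400,300),interpolation=cv2.INTER_CUBIC)
cv2.imwrite("pics/m6.png",np.vstack([np.hstack([im[::2,::2][:,:].repeat(1,0),im[::2,::2]])[:240],cv2.resize(np.hstack([c(t,425,160,120,90),c(s,140,120,160,120)]),(640,240))]))
print(p,r.inv().apply(np.array([.563,.299,.16])-p),o["grip_width"])
```

```text
[0.56587826 0.26158022 0.32967889] [0.03746337 0.00294854 0.16966806] 0.000520999345644027
```

View pics/m6.png

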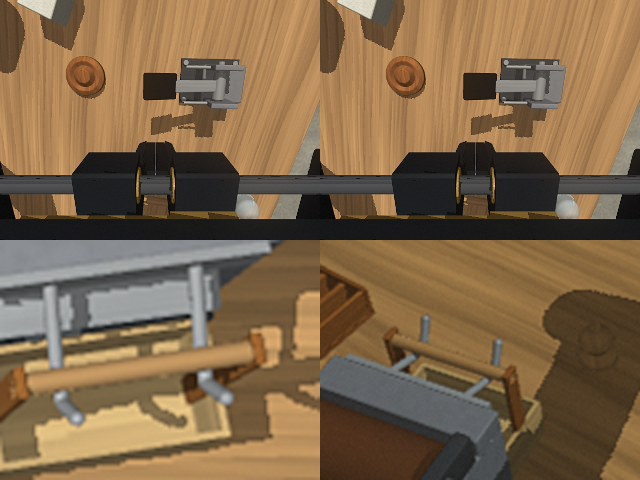

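The basket hangs centred, with both hooks under the bar. The paddle shows at wrist pixel (318,172). I'll check that against the estimate and align over it.

Run:
```python
from h import *
p,r,o=pose();m=eyes.camera_model("wrist");M=m["mount"]
d=r.apply(M[:3,:3]@np.linalg.solve(m["K"],[318,172,1]));c=p+r.apply(M[:3,3]);print(c+d*(.16-c[2])/d[2])
```

```text
[0.56567061 0.30268587 0.16      ]
```

{"name": "shift_gripper", "arguments": {
  "deltas": [
    {"trans": [0.15, 0.012, 0]},
    {"trans": [0, 0, 0.16]},
    {"trans": [0, 0, 0.16]},
    {"trans": [0, 0, 0.16]},
    {"trans": [0, 0, 0.1]}
  ]
}}

```text
t: 12.35
tool_pos: [0.562, 0.2981, 0.1804]
ee_rot: [-0.001, 0.65, 0.76, -0.002]
wrist_force: [-0.2, 0.5, -0.4]
grip_width: 0.0004
grasp_force: 0.0
```

{"name": "shift_gripper", "arguments": {
  "deltas": [
    {},
    {},
    {}
  ]
}}

```text
t: 12.6
tool_pos: [0.5641, 0.2993, 0.1869]
ee_rot: [0.001, 0.65, 0.76, 0.002]
wrist_force: [0.6, -0.3, 0.9]
grip_width: 0.0005
grasp_force: 0.0
```

Converted, 0.008 m / 0.25 = 0.032, 0.005 m / 0.25 = 0.02.

{"name": "shift_gripper", "arguments": {
  "deltas": [
    {"trans": [0.004, 0, 0.032]},
    {"trans": [0, 0, 0.032]},
    {"trans": [0, 0, 0.032]},
    {"trans": [0, 0, 0.032]},
    {"trans": [0, 0, 0.02]}
  ]
}}

```text
t: 13.02
tool_pos: [0.5624, 0.3006, 0.1467]
ee_rot: [-0.0, 0.649, 0.76, -0.0]
wrist_force: [-3.4, -0.6, 5.2]
grip_width: 0.0003
grasp_force: 2.8
```

{"name": "shift_gripper", "arguments": {
  "deltas": [
    {"trans": [0, 0, 0.02]},
    {"trans": [0, 0, 0.02]},
    {"trans": [0, 0, 0.02]},
    {},
    {}
  ]
}}

```text
t: 13.43
tool_pos: [0.5623, 0.3006, 0.1322]
ee_rot: [-0.0, 0.649, 0.76, -0.0]
wrist_force: [-5.7, -1.9, 6.3]
grip_width: 0.0003
grasp_force: 3.3
```

Converted, 0.003 m / 0.25 = 0.012.

{"name": "shift_gripper", "arguments": {
  "deltas": [
    {"trans": [0, 0, 0.012]},
    {"trans": [0, 0, 0.012]},
    {},
    {},
    {}
  ]
}}

```text
t: 13.85
tool_pos: [0.5622, 0.3007, 0.1265]
ee_rot: [-0.0, 0.649, 0.76, -0.0]
wrist_force: [-5.3, -0.5, 6.8]
grip_width: 0.0003
grasp_force: 3.6
```

{"name": "shift_gripper", "arguments": {
  "deltas": [
    {},
    {},
    {},
    {},
    {}
  ]
}}

```text
t: 14.27
tool_pos: [0.5622, 0.3007, 0.1265]
ee_rot: [-0.0, 0.649, 0.76, -0.0]
wrist_force: [-4.9, -0.7, 7.6]
grip_width: 0.0005
grasp_force: 3.6
```

Run:
```python
from h import *
s=eyes.get_image("scene")[...,::-1]
a=cv2.resize(s[240:430,340:480],None,fx=3,fy=3,interpolation=cv2.INTER_CUBIC);b=cv2.resize(s[130:260,140:260],None,fx=3,fy=3)
b=cv2.copyMakeBorder(b,0,a.shape[0]-b.shape[0],0,0,0);cv2.imwrite("pics/f7.png",np.hstack([a,b]))
def px(X):
    m=eyes.camera_model("scene");c=m["K"]@(m["R"]@X+m["t"]);return ((c[:2]/c[2]-[340,240])*3).round()
# level paddle top-face corners, stand yaw .117
x=np.array([.993,.117,0]);y=np.array([-.117,.993,0])
for ang in(.2,.3,.4):
  h=np.array([.567,.2999,0])+x*.1147+[0,0,.12];u=-x*np.cos(.3-ang)+np.array([0,0,np.sin(.3-ang)]);n=np.array([0,0,1])
  print(ang,[px(h+u*l+y*w+n*.005) for l in(.09,.15) for w in(-.023,.023)])
```

```text
0.2 [array([234., 210.]), array([298., 237.]), array([265., 139.]), array([328., 164.])]
0.3 [array([232., 216.]), array([296., 243.]), array([262., 150.]), array([325., 174.])]
0.4 [array([230., 223.]), array([294., 249.]), array([259., 162.]), array([320., 186.])]
```

View pics/f7.png

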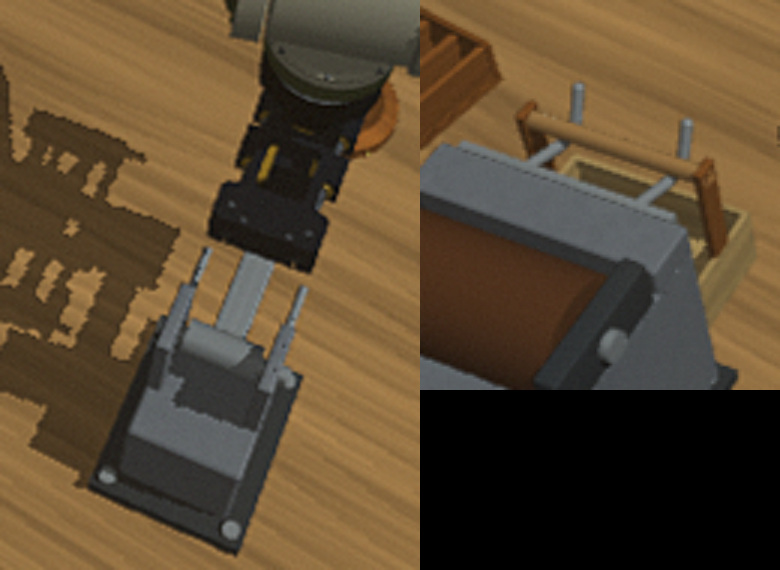

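The lever arm runs level with the index pins. It is held at z = 0.1265 with about 7 N, and the basket hangs free, so I'm handing the job in.

```bash
python3 -c "
from workcell import manip
print(manip.finish_job())"
```

```text
the job is handed in; nothing more can be done
None
```

I handed the job in with the basket hanging free on both hooks, about 7 mm off centre by eye, and the lever held about level from above at roughly 7 N; the pass/fail verdict was not shown.

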